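# Slide the slate roundels into the stone panel

### The job

Two loose slate discs lie on the limestone panel. With the fingertips, push each disc across the stone until it drops into the drilled recess of its own size and lies flat and fully home, flush with the panel. Do not pick up, lift or carry the discs, and leave the other things on the panel and bench where they are.

Things in the scene. Friction and masses are not known exactly. Their poses are not given: they have to be found in the camera images.
- panel: pale limestone panel 300 x 400 x 40 mm (its x, y, z), fixed flat on the bench (cannot be shifted); origin under its centre, so its top face is 40 mm above the bench. Two flat-bottomed round recesses, 12 mm deep, are drilled in the top face, side by side in the half farther from the robot. The discs start on the top face in the nearer half, either disc on either side
- large_recess (a point): centre of the floor of the larger recess, 12 mm below the panel's top face; 74 mm across, 12 mm deep
- small_recess (a point): centre of the floor of the smaller recess, 12 mm below the panel's top face; 50 mm across, 12 mm deep
- large_disc: flat dark slate disc, 70 mm across, 12 mm thick, about 0.13 kg, loose; origin at the centre of its underside, z axis up through its thickness. It slides on the stone (friction holds it where it is left) and tips into its recess when pushed over it
- small_disc: flat dark slate disc, 46 mm across, 12 mm thick, about 0.05 kg, loose; origin at the centre of its underside, z axis up through its thickness. It also fits inside the larger recess, where it does not belong and could not be pushed out again
- level: round bull's-eye level, brass, 38 mm across, 15 mm high, stands on the panel; bystander
- wedge: wooden block 22 x 60 x 22 mm high, lies on the panel; bystander
- chisel: flat steel mason's chisel, 176 mm long, lies on the bench; bystander; origin under its shank
- hammer: hammer with wooden handle, 260 mm long, lies on the bench; bystander
- tape: black tape measure 65 x 65 x 36 mm, on the bench; bystander
- jar: glass jar 64 mm across, 85 mm high, on the bench; bystander

How it is judged:
By the outcome, as a careful person would: the job done as asked, in the order asked, and still so for the second after the job is handed in, with the robot touching nothing.
It also fails if it takes over 72 s, if anything falls off the work surface, if the arm or the gripper's body presses on something with over 40 N, if the wrist force passes 120 N, or if a joint passes its speed limit or range.

### The arm

A 6-joint arm with a two-finger parallel gripper is mounted at the origin on the work surface. World frame = base frame: x ahead of the robot, y to its left, z up, the work surface at z = 0. Lengths are in mm, angles in rad, forces in N, time in s.
With the tool pointing down it reaches from about 250 to 850 mm from the base axis. Payload 12.5 kg.
Tool frame: the origin (TCP) lies midway between the tips of the shut fingers; the grasp point (between the pads) lies 19 mm behind it; z points along the fingers, y is the line along which they close (so a half turn about z gives the same grasp; the last joint's range is limited). The gripper opens to 93 mm and grips with 3 to 60 N. Pads are 15 mm wide; open, the fingers measure 128 mm over their backs; the gripper's body (75 mm by 188 mm) begins 65 mm behind the grasp point.
Start: joints at [1.102, 0.351, 1.652, -0, 1.139, -0.085], TCP at [205.914, 509.984, 218.633] pointing down, gripper open.
Joint ranges: [-2.75, 2.75], [-0.79, 2.1], [0.01, 2.65], [-1.57, 4.71], [0.07, 3.14], [-2.87, 2.87]. Speed limits (rad/s): [2.22, 2.22, 2.79, 3.14, 3.14, 3.14].

### API

Orientations are given as a rotation vector (axis times angle).
In Python, from plant import manip gives the robot as it stands. Calls block until the motion is done:
- manip.movep(position, orientation): joint-space move of the TCP to a pose.
- manip.move_linear(position, max_speed=150, rot=None, guard=None): straight line of the TCP; rot=None keeps the orientation; max_speed is the mean speed in mm/s. With guard (N) it stops when the force on the tool has changed by that much, and returns True; else False.
- manip.goto_joints(angles): joint-space move.
- manip.open() and manip.close(): open the fingers fully, or close them until they stop; the grip force is fixed at half the most.
- manip.pause(seconds).
- manip.solve_ik(position, orientation): joint angles nearest the present ones, or None.
- manip.get_state(): the state.
- manip.read_camera(name): name is "side" or "top" or "wrist"; returns the picture (400x640x3 uint8, blue, green, red); there is no depth.
- manip.camera_model(name): a dict with "mtx" (3x3 intrinsics, pixels), "k1" (the pictures are not rectified: a ray, as slopes to the right and down, at radius r is drawn at 1 + k1 r^2 times it, then the intrinsics apply), "R" (3x3) and "t" (3): a world point X has camera coordinates R X + t; the wrist camera has in their place "tool_from_camera" (4x4, takes a point from camera to tool coordinates, whose origin is the TCP and whose axes are the flange's). Camera axes: x right, y down, z forward; pixel columns grow to the right and rows downward; lengths in mm; the calibration is good to about 2 mm. A picture is of the moment at which its call begins: read the wrist's pose just before it. camera_model takes no time and is no camera call.
A pose or a line that the arm cannot do raises manip.MotionError and nothing moves.
- manip.sign_off(): hands the job in; it is judged then, once.
The state is a dict: "t": time; "joint_pos": joint angles; "dq": joint speeds; "joint_efforts": joint torques, N m; "position": TCP position; "eef_rot": TCP orientation; "ft_force": force on the tool from outside, world axes, zero at the start; "wrist_torque": the same for the moment, N m; "opening": finger opening in mm; "grasp_force": force on a finger pad.
Only numpy, scipy, OpenCV 4.12 (cv2) and the standard library are available. Lean on these libraries where they do the work, as an engineer would, in place of code of your own. Each camera call takes 0.05 s, during which the arm holds its last target. There are 200 camera calls.

## Working session

There is one attempt and no reset: what is moved stays moved. The work goes in short steps, each a Python script; the robot and the scene stay as the last script left them, time stands still between calls to the robot, and variables do not carry over. Pictures are saved under pics/ and viewed, at most 10 in all, crops included, and the job is handed in when it is done.

```bash
mkdir -p pics; ls; python3 - <<'E'
from plant import manip
import cv2
for n in("top","side"):
    cv2.imwrite(f"pics/{n}0.png",manip.read_camera(n)); m=manip.camera_model(n); print(n,m)
print(manip.camera_model("wrist")); print(manip.get_state())
E
```

```text
pics
top {'mtx': array([[415.54328698,   0.        , 320.58410141],
       [  0.        , 415.54328698, 195.75791952],
       [  0.        ,   0.        ,   1.        ]]), 'k1': 0.034053219872422, 'R': array([[-0.02566045, -0.99940829, -0.02290438],
       [-0.98524196,  0.02916217, -0.16866487],
       [ 0.16923301,  0.01823834, -0.9854073 ]]), 't': array([  30.49307951,  510.29909916, 1298.79452649])}
side {'mtx': array([[494.1067984 ,   0.        , 315.09197209],
       [  0.        , 494.1067984 , 202.10959492],
       [  0.        ,   0.        ,   1.        ]]), 'k1': 0.01686379901149377, 'R': array([[ 0.83315346, -0.55299074, -0.00752014],
       [-0.32706404, -0.48170893, -0.81301022],
       [ 0.44596461,  0.67982185, -0.58220085]]), 't': array([-395.28254202,  231.70809597, 1060.96025801])}
{'mtx': array([[311.40934558,   0.        , 318.89927684],
       [  0.        , 311.40934558, 203.17652323],
       [  0.        ,   0.        ,   1.        ]]), 'k1': 0.008935227200063178, 'tool_from_camera': array([[-5.98835009e-04, -9.68035967e-01, -2.50810702e-01,
         6.9968970
[... 249 characters left out ...]
0000000e+00]])}
{'t': 0.1, 'joint_pos': array([ 1.10240776e+00,  3.51179575e-01,  1.65235469e+00,  2.86347956e-05,
        1.13911376e+00, -8.45714362e-02]), 'dq': array([ 0.00035173, -0.00140229, -0.00118447, -0.00113686, -0.00096586,
       -0.00179222]), 'joint_efforts': array([ 3.47504456e-04, -4.98025525e+01, -2.85704952e+01,  7.00059836e-02,
        2.39072746e-02, -3.08632411e-05]), 'position': array([205.76811815, 509.72198797, 218.15884359]), 'eef_rot': array([-5.99163361e-01, -3.08360795e+00,  1.58350981e-03]), 'ft_force': array([ 0.20025794, -0.27375268, -0.86189633]), 'wrist_torque': array([ 0.01605397,  0.01313669, -0.00873737]), 'grasp_force': 0.0, 'opening': 92.85434043563585}
```

View pics/top0.png

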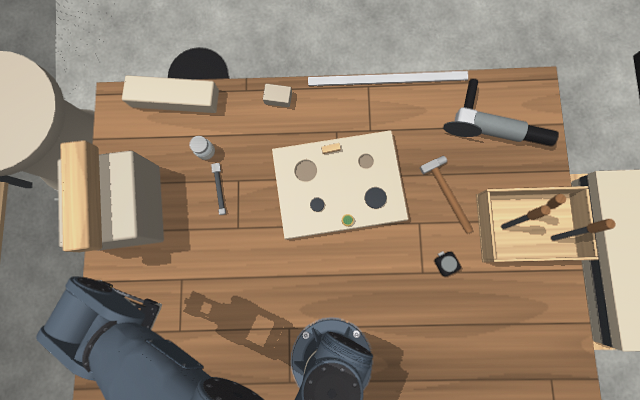

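The top view shows the panel around (340,185). The large recess is at (306,170) and the small recess at (365,160). The large disc is at (375,197), the small disc at (317,204), the level at (348,220) and the wedge at (332,148). The disc paths cross but stay clear of the wrong recesses. Next I'll get rough positions and a wrist close-up.

```bash
cat > h.py <<'E'
from plant import manip
import cv2, numpy as np
from scipy.spatial.transform import Rotation as Rn
def cam(n):
    m=manip.camera_model(n)
    if n=="wrist":
        s=manip.get_state(); T=np.eye(4); T[:3,:3]=Rn.from_rotvec(s["eef_rot"]).as_matrix(); T[:3,3]=s["position"]
        W=T@m["tool_from_camera"]; R,c=W[:3,:3],W[:3,3]
    else: R=m["R"].T; c=-R@m["t"]
    return m["mtx"],m["k1"],R,c
def cast(C,px,z):
    K,k1,R,c=C; d=np.c_[np.reshape(px,(-1,2)),np.ones(np.size(px)//2)].astype(float)@np.linalg.inv(K).T
    xy=d[:,:2]; u=xy.copy()
    for _ in range(8): u=xy/(1+k1*(u**2).sum(1,keepdims=True))
    D=np.c_[u,np.ones(len(u))]@R.T
    return (c+D*((z-c[2])/D[:,2:]))[:,:2]
def down(yaw):  # tool x at world heading yaw, tool z down
    x=np.array([np.cos(yaw),np.sin(yaw),0]); z=np.array([0,0,-1.]); 
    return Rn.from_matrix(np.c_[x,np.cross(z,x),z]).as_rotvec()
E
python3 - <<'E'
from h import *
C=cam("top")
for n,p,z in [("LR",(306,170),40),("SR",(365,160),40),("LD",(375,197),52),("SD",(317,204),52),("c1",(273,149),40),("c2",(391,131),40),("c3",(409,220),40),("c4",(286,239),40)]:
    print(n,cast(C,p,z)[0].round())
c=np.mean([cast(C,p,40)[0] for p in [(273,149),(391,131),(409,220),(286,239)]],0); print(c)
manip.movep([c[0]-20,c[1],230],down(np.pi))
manip.pause(.2)
C=cam("wrist"); im=manip.read_camera("wrist"); cv2.imwrite("pics/w0.png",im)
np.savez("w0.npz",K=C[0],k=C[1],R=C[2],c=C[3]); s=manip.get_state(); print(s["t"],s["position"],s["joint_pos"])
E
```

```text
LR [599.  62.]
SR [ 626. -132.]
LD [ 500. -158.]
SD [483.  28.]
c1 [673. 170.]
c2 [ 722. -222.]
c3 [ 425. -263.]
c4 [375. 130.]
[548.7880185  -46.30239052]
2.6417 [528.81034498 -45.96868426 229.99373562] [-1.74434697e-01  3.03972371e-01  1.68794336e+00  1.85413073e-05
  1.14969304e+00 -1.74574779e+00]
```

View pics/w0.png

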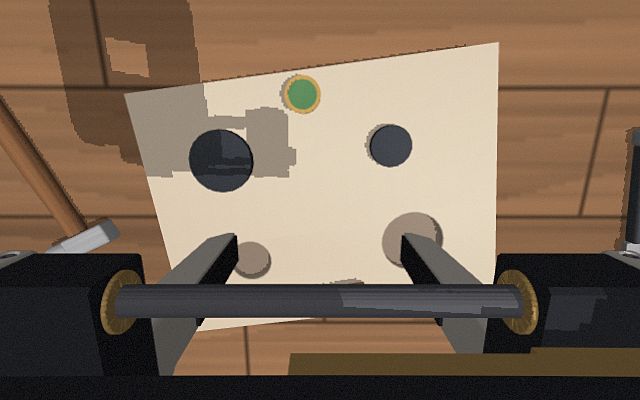

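The wrist view shows the large disc at (221,160), the small disc at (390,146) and the level at (302,94). The recesses at (253,260) and (412,240) are partly hidden by the fingers. I'll take a second view about 100 mm farther on to see them.

```bash
cat >> h.py <<'E'
def blobs(C,mask,z,lo=8,hi=60,v=True):
    out=[]
    for c in cv2.findContours(cv2.morphologyEx(mask.astype(np.uint8)*255,cv2.MORPH_OPEN,np.ones((3,3))),cv2.RETR_LIST,cv2.CHAIN_APPROX_NONE)[0]:
        if len(c)<25: continue
        P=cast(C,c.reshape(-1,2).astype(float),z).astype(np.float32); (x,y),r=cv2.minEnclosingCircle(P); 
        (ex,ey),ax,_=cv2.fitEllipse(P); a=cv2.contourArea(P)
        if lo<r<hi and a>.6*np.pi*r*r:
            out.append((ex,ey,ax[0]/2,ax[1]/2,r)); 
            if v: print("z",z,"px",c.reshape(-1,2).mean(0).round(),"ell",np.round([ex,ey,ax[0]/2,ax[1]/2],1),"mec",np.round([x,y,r],1))
    return out
E
python3 - <<'E'
from h import *
d=np.load("w0.npz"); C=(d["K"],float(d["k"]),d["R"],d["c"]); im=cv2.imread("pics/w0.png")
print("discs"); g=im.max(2); blobs(C,g<75,46)
p=manip.get_state()["position"]; manip.move_linear([p[0]+105,p[1],230],200); manip.pause(.2)
C=cam("wrist"); im=manip.read_camera("wrist"); cv2.imwrite("pics/w1.png",im)
np.savez("w1.npz",K=C[0],k=C[1],R=C[2],c=C[3]); print("recess"); g=im.max(2)
for t in (190,210): blobs(C,g<t,40,15)
print(manip.get_state()["t"])
E
```

```text
discs
z 46 px [221. 159.] ell [ 500.3 -156.7   33.9   35.5] mec [ 499.8 -156.5   36. ]
recess
z 40 px [233. 141.] ell [ 583.4 -143.6   17.8   18.4] mec [ 583.2 -144.    21.7]
z 40 px [419. 154.] ell [598.4  66.9  36.6  36.7] mec [598.5  66.8  37.3]
z 40 px [393.  41.] ell [481.5  32.   23.6  26.3] mec [481.6  31.9  26.7]
z 40 px [233. 141.] ell [ 583.7 -143.5   17.4   18.3] mec [ 583.8 -142.9   21.3]
z 40 px [420. 154.] ell [598.5  66.9  36.9  37.1] mec [598.5  66.9  37.7]
z 40 px [393.  40.] ell [481.6  31.7  23.7  26.7] mec [481.8  31.4  27.2]
3.5667
```

View pics/w1.png

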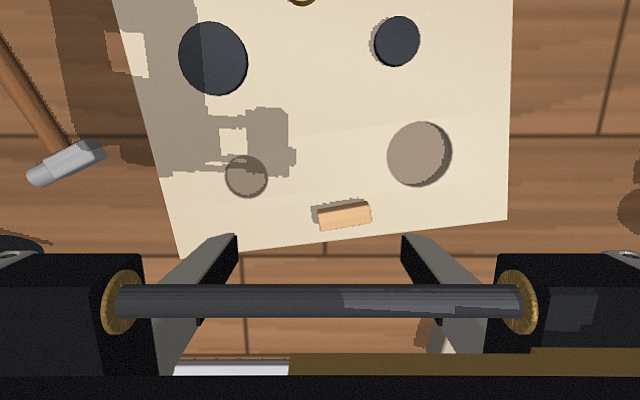

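Second view: the large recess is clean at (420,154). The small recess at (246,177) has a shadow over it, and the wedge is at (345,215). I'll refine the small recess and small disc from both frames with local thresholds.

```bash
python3 - <<'E'
from h import *
for n,box in (("w0",(222,232,290,288)),("w1",(218,148,276,206))):
    d=np.load(n+".npz"); C=(d["K"],float(d["k"]),d["R"],d["c"]); im=cv2.imread(f"pics/{n}.png"); g=cv2.GaussianBlur(im,(3,3),0).max(2)
    x0,y0,x1,y1=box; print(n,g[(y0+y1)//2,x0:x1:3],g[y0:y1:3,(x0+x1)//2])
    for t in (120,140,160,180,200):
        m=np.zeros_like(g); m[y0:y1,x0:x1]=g[y0:y1,x0:x1]<t; print(t); blobs(C,m,40,15)
    print("darks"); 
    for t in (75,95): blobs(C,(g<t),46,15)
E
```

```text
w0 [ 13  14  12  16  15  26 147 147 147 148 146 145 147 146 147 144 123 224
 220 220 222 221 221] [223 222 222 217 144 146 147 146 148 146 147 146 146 144  98 119 221 181
  39]
120
140
160
180
200
darks
z 46 px [221. 160.] ell [ 500.  -156.6   33.7   35.3] mec [ 499.8 -156.5   35.7]
z 46 px [221. 160.] ell [ 500.1 -156.6   34.2   35.6] mec [ 500.2 -156.5   36. ]
z 46 px [390. 145.] ell [483.2  31.9  21.9  22.7] mec [483.7  31.8  23.1]
w1 [224 225 185 128 152 151 153 152 152 154 152 153 153 152 152 148 103 218
 219 203] [189 189 172 102 106 103 104 105 126 153 152 152 153 151 153 153 107 214
 227 226]
120
140
160
z 40 px [246. 168.] ell [ 617.1 -128.4   27.2   34.7] mec [ 612.5 -126.6   37.2]
180
z 40 px [244. 167.] ell [ 615.8 -129.1   30.5   33.9] mec [ 611.3 -128.6   38.1]
200
z 40 px [245. 168.] ell [ 616.1 -129.3   30.5   34.3] mec [ 611.6 -128.6   38.3]
darks
z 46 px [212.  58.] ell [ 499.7 -156.7   34.3   35.8] mec [ 499.6 -156.5   36.3]
z 46 px [396.  41.] ell [483.2  32.   22.1  23.4] mec [483.6  32.2  23.8]
```

```bash
python3 - <<'E'
from h import *
from scipy.optimize import least_squares
for n,P in (("w1",[(225,177),(267.5,177),(247,155.5),(247,198)]),("w0",[(271.5,260),(256,242.5),(256,279)])):
    d=np.load(n+".npz"); C=(d["K"],float(d["k"]),d["R"],d["c"]); Q=cast(C,P,40)
    r=least_squares(lambda v:np.hypot(*(Q-v[:2]).T)-25,Q.mean(0)); print(n,Q.round(1),r.x.round(1),r.fun.round(1))
d=np.load("w1.npz"); C=(d["K"],float(d["k"]),d["R"],d["c"]); print("wedge",cast(C,[(312,221),(318,231),(371,218),(367,202)],50).round())
E
```

```text
w1 [[ 623.9 -155.4]
 [ 623.9 -106.3]
 [ 599.2 -128.5]
 [ 648.9 -131.4]] [ 624.  -130.8] [-0.4 -0.4 -0.1 -0.1]
w0 [[ 623.4 -105.4]
 [ 600.3 -123.4]
 [ 649.3 -125.9]] [ 624.5 -130.3] [-0.1  0.2  0.2]
wedge [[674. -55.]
 [686. -48.]
 [670.  14.]
 [651.   8.]]
```

Small disc (483.3, 31.9) goes to (624.2, −130.5). Large disc (500, −156.6) goes to (598.5, 66.9). The measured sizes match the given ones. I'll push the small disc first, stop partway and look.

```bash
cat >> h.py <<'E'
TH=7.5; Z=44
def push(a,b,rad,short,v=60):
    """push disc at a towards b, leave its centre `short` mm before b; then back off and rise"""
    a,b=map(np.array,(a,b)); u=(b-a)/np.linalg.norm(b-a); h=np.arctan2(u[1],u[0])
    r=down(h+np.pi); off=rad+TH
    s=a-u*(off+20); e=b-u*(off+short)
    manip.movep([*s,110],r); manip.move_linear([*s,Z],150)
    manip.move_linear([*(a-u*(off+3)),Z],80)
    hit=manip.move_linear([*e,Z],v,guard=25); print("guard",hit,manip.get_state()["ft_force"].round(1))
    q=manip.get_state()["position"][:2]
    manip.move_linear([*(q-u*10),Z],80); manip.move_linear([*(q-u*60),200],250); manip.pause(.15); print("t",manip.get_state()["t"])
def look(name):
    C=cam("wrist"); im=manip.read_camera("wrist"); cv2.imwrite(f"pics/{name}.png",im)
    g=cv2.GaussianBlur(im,(3,3),0).max(2); 
    return C,g,blobs(C,g<85,46,18,42)
E
python3 - <<'E'
from h import *
manip.close()
push((483.3,31.9),(624.2,-130.5),23,70); look("w2")
E
```

```text
guard False [ 0.3 -0.1  0.1]
t 10.8167
```

View pics/w2.png

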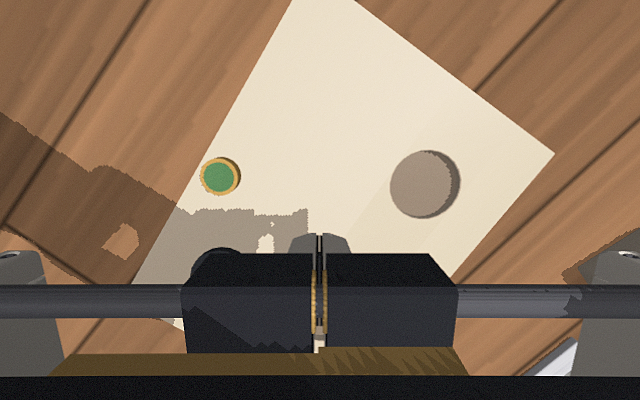

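The shut fingers hide the disc ahead of them; only the large disc's edge at (215,255), the level at (220,175) and the large recess at (425,184) are visible. I'll view from beyond the disc instead.

```bash
python3 - <<'E'
from h import *
manip.move_linear([624.2,-130.5,200],250); manip.pause(.2); look("w3"); print(manip.get_state()["t"])
E
```

```text
11.9083
```

View pics/w3.png

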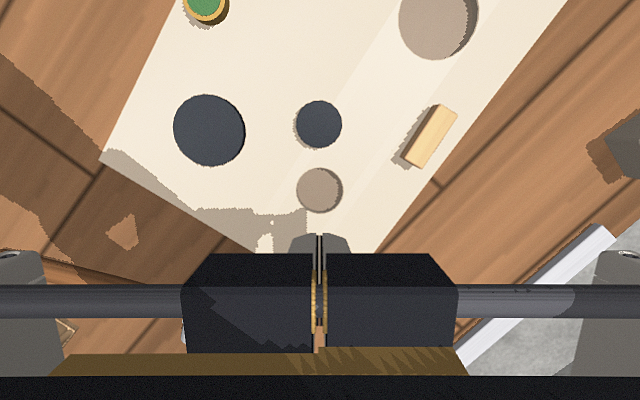

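Clear view: small disc at (319,124), its recess at (320,190) directly in line ahead, large disc at (209,130). I'll measure these with a higher threshold.

```bash
sed -i 's/g<85,46/g<105,46/' h.py; python3 - <<'E'
from h import *
C=cam("wrist"); im=cv2.imread("pics/w3.png"); g=cv2.GaussianBlur(im,(3,3),0).max(2)
for t in (95,105,115): print(t); blobs(C,g<t,46,18,42)
m=np.zeros_like(g); m[162:216,290:350]=g[162:216,290:350]
for t in (180,200): print(t); blobs(C,(m<t)&(m>0),40,15)
E
```

```text
95
z 46 px [318. 124.] ell [578.2 -79.8  21.7  21.8] mec [578.2 -79.9  22.3]
z 46 px [209. 130.] ell [ 499.9 -156.5   33.9   35.2] mec [ 500.  -156.3   35.5]
105
z 46 px [318. 124.] ell [578.2 -79.9  21.9  22. ] mec [578.2 -79.9  22.6]
z 46 px [209. 130.] ell [ 499.9 -156.5   34.1   35.3] mec [ 500.1 -156.5   35.7]
115
z 46 px [318. 124.] ell [578.2 -80.   22.1  22.2] mec [578.3 -79.8  22.7]
z 46 px [209. 130.] ell [ 499.9 -156.5   34.3   35.5] mec [ 500.  -156.4   35.9]
180
z 40 px [316. 194.] ell [ 624.3 -133.4   23.    28.8] mec [ 622.9 -138.3   31.8]
200
```

```bash
sed -i 's/^TH=7.5/TH=9/' h.py; python3 - <<'E'
from h import *
push((578.2,-79.9),(624.2,-130.5),23,-3,40)
manip.move_linear([644,-153,200],250); manip.pause(.2); look("w4"); print(manip.get_state()["t"])
E
```

```text
guard False [0.4 0.3 0.7]
t 16.7583
z 46 px [320. 162.] ell [ 623.1 -130.6   22.1   22.4] mec [ 623.1 -130.7   22.9]
z 46 px [208.  95.] ell [ 499.7 -156.2   34.2   35.3] mec [ 499.7 -155.9   35.8]
17.6333
```

View pics/w4.png

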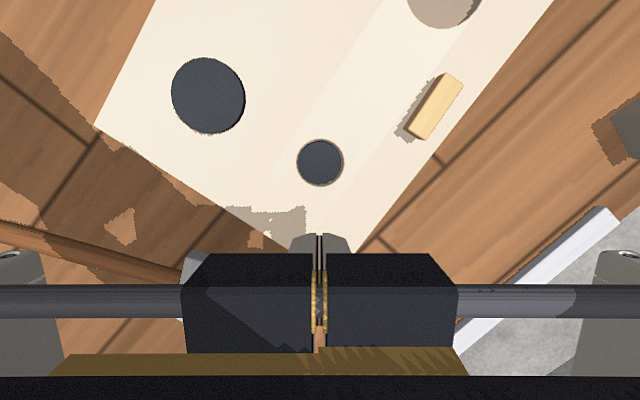

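The small disc sits at (320,162) with no cast shadow and an even rim gap, so it looks flush. Now the large disc.

```bash
python3 - <<'E'
from h import *
b=np.array([598.5,66.9])
push((499.9,-156.4),b,35,75,80)
manip.move_linear([*b,200],250); manip.pause(.2); C,g,B=look("w5"); print(manip.get_state()["t"])
blobs(C,g<200,40,30,45)
L=[x for x in B if x[4]>30]
if len(L)==1:
    a=np.array(L[0][:2]); d=b-a; print("a",a,np.linalg.norm(d))
    if 55<np.linalg.norm(d)<95:
        push(a,b,35,-3,40); u=d/np.linalg.norm(d)
        manip.move_linear([*(b+u*30),200],250); manip.pause(.2); look("w6"); print(manip.get_state()["t"])
E
```

```text
Traceback (most recent call last):
  File "h.py", line 36, in push
    manip.movep([*s,110],r); manip.move_linear([*s,Z],150)
    ~~~~~~~~~~~^^^^^^^^^^^^
plant.MotionError: the arm cannot take that pose within its joint ranges
```

```bash
ls pics; python3 - <<'E'
import cv2,os
if os.path.exists("pics/w6.png"): cv2.imwrite("pics/v6.png",cv2.imread("pics/w6.png"))
else: cv2.imwrite("pics/v6.png",cv2.imread("pics/w5.png"))
E
```

```text
side0.png
top0.png
w0.png
w1.png
w2.png
w3.png
w4.png[ WARN:0@0.017] global loadsave.cpp:275 findDecoder imread_('pics/w5.png'): can't open/read file: check file path/integrity
Traceback (most recent call last):
cv2.error: OpenCV(4.12.0) /io/opencv/modules/imgcodecs/src/loadsave.cpp:1146: error: (-215:Assertion failed) !_img.empty() in function 'imwrite'
```

The reversed yaw is out of range there, so I'll use the opposite tool face (yaw = heading). That also puts the disc in view after the retreat.

```bash
sed -i 's/def push(a,b,rad,short,v=60)/def push(a,b,rad,short,v=60,flip=np.pi)/; s/down(h+np.pi)/down(h+flip)/' h.py
python3 - <<'E'
from h import *
b=np.array([598.5,66.9])
push((499.9,-156.4),b,35,75,80,0)
C,g,B=look("w5"); print(manip.get_state()["t"])
blobs(C,g<200,40,30,45)
L=[x for x in B if x[4]>30]
if len(L)==1:
    a=np.array(L[0][:2]); d=b-a; print("a",a,np.linalg.norm(d))
    if 55<np.linalg.norm(d)<95:
        push(a,b,35,-3,40,0)
        look("w6"); print(manip.get_state()["t"])
cv2.imwrite("pics/v6.png",cv2.imread("pics/w6.png") if len(L)==1 else cv2.imread("pics/w5.png"))
E
```

```text
guard False [ 0.3 -0.3  0.1]
t 23.0167
z 46 px [418. 181.] ell [ 622.4 -128.9   22.8   23.2] mec [ 622.4 -129.    23.7]
z 46 px [320.  84.] ell [567.3  -2.3  34.2  34.5] mec [567.1  -2.2  35. ]
23.0667
z 40 px [320.  86.] ell [566.8  -3.2  36.   38.3] mec [566.5  -3.8  38.9]
a [567.27868652  -2.27433062] 75.89373117308891
guard False [-0.2 -0.1 -1.2]
t 27.9333
z 46 px [321.  86.] ell [597.8  66.8  34.2  35. ] mec [598.2  66.4  35.4]
27.9833
```

View pics/v6.png

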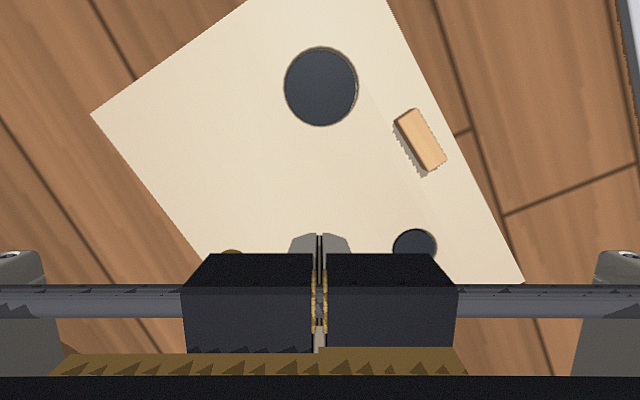

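The large disc is at (321,86), centred in its recess. I'll zoom in on both discs' rims to check they are flat.

```bash
python3 - <<'E'
import cv2,numpy as np
a=cv2.imread("pics/w6.png")[30:142,265:377]; b=cv2.imread("pics/w4.png")[127:197,285:355]
f=lambda i:cv2.resize(i,(400,400),interpolation=cv2.INTER_CUBIC)
cv2.imwrite("pics/z.png",np.hstack([f(a),f(b)]))
E
```

```text
(no output)
```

View pics/z.png

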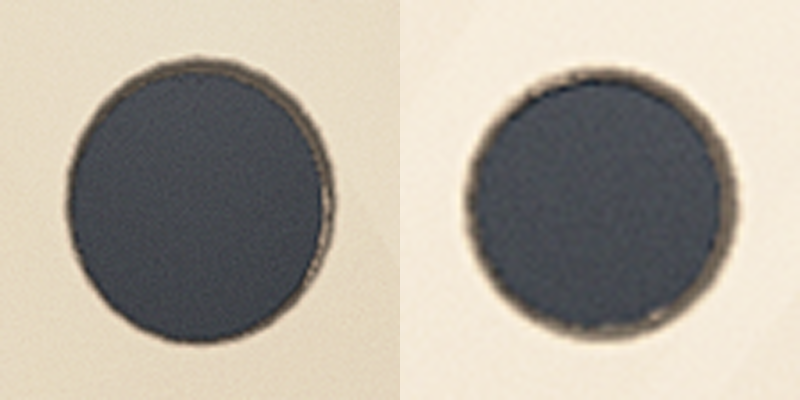

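Both discs show a thin gap all round. As a last height check, I'll touch each disc lightly on its trailing side.

```bash
python3 - <<'E'
from h import *
r=manip.get_state()["eef_rot"]
for c,u,k in (((598.5,66.9),(.404,.915),14),((624.2,-130.5),(.655,-.755),0)):
    p=np.array(c)-np.array(u)*k
    manip.movep([*p,100],r); manip.move_linear([*p,50],100); manip.pause(.1)
    h=manip.move_linear([*p,36],15,guard=5); print(h,manip.get_state()["position"].round(1)); manip.move_linear([*p,150],150)
manip.move_linear([480,0,230],200); manip.pause(.3)
C=cam("top");im=manip.read_camera("top");cv2.imwrite("pics/t9.png",im); s=manip.get_state(); print(s["t"])
E
```

```text
True [592.8  54.1  40.3]
True [ 624.2 -130.5   40.3]
35.5083
```

Both discs stop the fingertips at z = 40.3 mm, level with the panel's top face at 40 mm. Handing in.

```bash
python3 -c "
from plant import manip
print(manip.sign_off())"
```

```text
the job is handed in; nothing more can be done
None
```

Both slate discs were pushed into their own recesses and lie flush: a light touch on each read 40.3 mm against the panel's 40 mm top face. I handed the job in at about 36 s, and the arm was never commanded near the level, wedge or bench items.

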